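# Lever open a stuck punch die set and pack it open

## Robot

A 7-joint arm with a two-finger parallel gripper is mounted at the origin on the work surface. World frame = base frame: x ahead of the robot, y to its left, z up, the work surface at z = 0. Lengths are in m, angles in rad, forces in N, time in s.
With the tool pointing down it reaches from about 0.4 to 0.85 m from the base axis. Payload 10.4 kg.
Tool frame: the origin (TCP) lies on the centre line of the jaws, within the pads' length; the fingertips stand 25 mm ahead of it and the grasp point (between the pads) lies 6 mm ahead of it; z points along the fingers, y is the direction in which the jaws open and shut (so a half turn about z gives the same grasp; the last joint's range is limited). The gripper opens to 85 mm and grips with 20 to 120 N. Pads are 22 mm wide; open, the fingers measure 114 mm over their backs; the gripper's body (76 mm by 85 mm) begins 54 mm behind the grasp point. The pads swing forward as they close: fully open they stand 13 mm farther back than shut.
Start: joints at [-1.196, 0.332, -0.065, 1.46, 0.022, 1.35, -0.088], TCP at [0.242, 0.576, 0.236] pointing down, gripper open.
Joint ranges: [-2.6, 2.6], [-0.5, 2.12], [-1.47, 1.34], [0.16, 2.42], [-1.27, 4.41], [0.06, 2.06], [-2.6, 2.6]. Speed limits (rad/s): [2.22, 2.22, 2.79, 2.79, 3.14, 3.14, 3.14].

## Interface

Orientations are given as a rotation vector (axis times angle).
In Python, from workcell import bot, camera, camera_info, order gives the robot as it stands. The module is installed in compiled form; this text tells all that it offers.
- The arm moves only by the shell command python3 -m creep 'ROWS' [FORCE]. ROWS is text: rows parted by semicolons, each of 7 numbers parted by spaces: the turn, a rotation vector about the world's x, y, z in degrees, then the shift along the world's x, y, z in m, then the finger opening in m, from 0 to 0.0854. In form: rx ry rz dx dy dz jaw; .... A call has 1 to 10 rows; each row shifts and turns the commanded pose from where the row before left it; what a row does not reach is not made up. A row lasts 1/8 s, in which the tool goes at most 62.5 mm and 10.7 degrees, less where a joint would pass 70% of its speed; a pose out of reach is approached as far as the arm can. A call is refused whole if a number of a shift passes 0.0625 or a number of a turn 10.7, either way. A call with a gripper value outside its range is refused whole. The fingers move at their own pace and stop on an object; FORCE is the grip in N (left out, the last holds). Time passes only in rows, so rows that do not move let the fingers close. It gives the time, the measured TCP pose, the force and the opening at its end, in the units of the state.
- bot.state(): the state, without advancing time (a new reading comes with each control period).
- camera(name): name is "side" or "top" or "wrist"; returns the picture (400x640x3 uint8, red, green, blue); there is no depth.
- camera_info(name): a dict with "mtx" (3x3 intrinsics, pixels), "position" and "orientation" of the camera in the world; the wrist camera has in their place "mount" (4x4, takes a point from camera to tool coordinates, whose origin is the TCP and whose axes are the flange's). Camera axes: x right, y up, looking along -z (the intrinsics and any distortion apply to the point x, -y, -z); pixel columns grow to the right and rows downward; lengths in m; the calibration is good to about 2 mm. A picture is of the moment at which its call begins: read the wrist's pose just before it. camera_info takes no time and is no camera call.
- order.hand_in(): hands the job in, once; it reports no verdict.
The state is a dict: "clock": time; "joints": joint angles; "joint_velocities": joint speeds; "joint_torque": joint torques, N m; "ee_pos": TCP position; "eef_rot": TCP orientation; "contact_force": force on the tool from outside, world axes, zero at the start; "moment": the same for the moment, N m; "grip_width": finger opening in m.
Only numpy, scipy, OpenCV 4.12 (cv2) and the standard library are available. Lean on these libraries where they do the work, as an engineer would, in place of code of your own. Each camera call takes 0.05 s, during which the arm holds its last target. There are 200 camera calls.

## Task

The felt-punching die set has stuck shut. Take the pry bar from the cutting mat, rest it over the fulcrum block with its toe pushed gently home under the upper shoe until it touches the die block, and lever the gummed-up shoe slowly up, far enough for the tall packing block, without forcing it, straining it against the stop collars or lifting it with the gripper. Then take the bar out, lay it back flat on the cutting mat, and gently push the tall packing block, as it lies, home against the die block between the shoes from the side that faces the robot, leaving the bystanders where they are.

Things in the scene. Friction and masses are not known exactly. Their poses are not given: they have to be found in the camera images.
- die_set: rear-post die set, dark steel, fixed. Origin: centre of its underside. Lower shoe 110 (x) x 140 (y) x 32 mm; on its middle the die_block; upper shoe of the same outline, 16 thick, with a 4 mm punch plate over the die block; shut, its underside is at z = 50. Two posts 20 thick at x = 35, y = +-48, up to z = 104; shank 33 thick on top, to z = 96. -x is the pry side; +y faces the robot.
- die_block: bright steel cutting die, fixed in the middle of the lower shoe: 74 (x) x 52 (y) x 14 mm high. Origin: centre of its underside, 32 mm above the table. Pry toe and packing block are pushed home gently against its sides; more than 30 N spoils it.
- upper_shoe (a joint): height of the upper shoe above shut (m): 0 is shut (an 18 mm gap between the shoes), stop collars end it at 0.013. It slides straight up on posts gummed with old grease, from within 2 mm of shut. Raising it takes 40 to 50 N under its edge, plus about 20 N per 10 mm/s of its speed; over 80 N from the bar counts as forcing. Friction keeps it where it is left.
- pry_edge (a point): fixed point: middle of the upper shoe's lower edge on the pry side, when shut (die_set -55, 0, 50 mm). The toe goes 18 mm in under the shoe here before it meets the die block.
- near_gap (a point): fixed point on the edge of the lower shoe's top face on the robot's side, where the packing block goes in (die_set -15, 70, 32 mm). The gap here is 44 mm deep, to the die block, and open from x = -55 to the post at x = 25 (die_set).
- fulcrum: loose steel fulcrum block, 0.5 kg, standing on the table before the pry side: base 40 (x) x 56 (y) x 28 mm, with a round ridge of radius 12 mm along its y axis, crest 40 mm above the table. Origin: centre of its underside. The crest lies 26 to 34 mm before the shoe's pry face.
- pry_bar: handled steel pry bar, 0.38 kg, 312 mm long, lying on the cutting mat. x axis along the bar to the toe; z up as it lies. Origin: in the middle of the handle's underside, 12 mm below bar_grip. Black handle 24 x 24 mm from x = -85 to 45; steel shaft 10 x 10 mm along the handle's centre line to x = 193; then a flat toe 18 wide, 6 thick and 35 long, cranked up by 0.4 rad. Centre of mass about x = 30.
- bar_grip (a point): point on the handle's centre line (pry_bar 0, 0, 12 mm)
- bar_tip (a point): middle of the toe's end face (pry_bar 225, 0, 26 mm)
- mat: green cutting mat fixed on the table, 230 (x) x 330 (y) x 3 mm. Origin: centre of its underside.
- packing: tall aluminium packing block 76 (x) x 22 (y) x 27 mm high, 0.12 kg, loose on the table. Origin: centre of its underside.
- thin_packing: bystander: aluminium strip 76 (x) x 22 (y) x 12 mm high, too thin for this job. It and the tall block lie side by side, either way round.
- discs: bystander: stack of cream discs 36 mm across, 16 mm high, on the mat
- stencil: bystander: red stencil plate 150 x 85 x 4 mm
- scissors: bystander: scissors, 190 mm long
- mallet: bystander: hammer
- glue: bystander: bottle 50 mm across, 130 mm high
- tape: bystander: roll of tape 84 mm across, 19 mm high
There are look-alikes about, which are no part of the job. Leave any pink look-alike of the packing alone. Leave any blue look-alike of the die_set alone.

How it is judged:
On the way, in this order (a step that is already met when the one before it is completed fails the run):
1. the bar's toe is home: it touches the die block (more than 1 N) (contact force between pry_bar and die_block above 1 N), for 0.05 s.
2. the bar bears on the fulcrum block and under the upper shoe and lifts it (more than 10 N on each, shoe above 4 mm) (contact force between pry_bar and fulcrum above 10 N and contact force between pry_bar and die_set above 10 N and value of joint upper_shoe above 0.004 m), for 0.1 s.
3. the upper shoe is levered up by more than 9 mm, the packing block not yet in (value of joint upper_shoe above 0.009 m and y of packing in the frame of die_set above 0.11 m), for 0.2 s.
At the end, for the whole second after the job is handed in: Upper shoe over 8.8 mm above shut; tall packing block level on the lower shoe, at least 42.5 mm of its length in the gap from the robot's side, within 0.35 rad of square, clear of the guide post; bar flat and at rest, its handle on the mat, touching neither die set nor fulcrum (value of joint upper_shoe above 0.0088 m and y of packing in the frame of die_set between 0.05 and 0.0655 m and x of packing in the frame of die_set between -0.045 and 0.016 m and z of packing in the frame of die_set between 0.029 and 0.035 m and angle between packing's own z axis and vertical below 0.1 rad and angle between the x axis of packing and the y axis of die_set, either way round below 0.35 rad and linear speed of each of packing, pry_bar below 0.01 m/s and x of bar_grip in the frame of mat between -0.115 and 0.115 m and y of bar_grip in the frame of mat between -0.165 and 0.165 m and height (world z) of bar_grip below 0.022 m and height (world z) of bar_tip below 0.035 m and contact force between pry_bar and die_set below 0.5 N and contact force between pry_bar and fulcrum below 0.5 N).
It fails at once if the bar is forced on the die set with more than 80 N (contact force between pry_bar and die_set above 80 N).
It fails at once if the bar is pushed on the die block with more than 30 N (contact force between pry_bar and die_block above 30 N).
It fails at once if the gripper or arm pushes on the die set with more than 10 N (contact force between the arm and die_set above 10 N).
It fails at once if the packing block is forced on the die set with more than 40 N (contact force between packing and die_set above 40 N).
It fails at once if a bystander is moved by more than 30 mm (distance of any of thin_packing, discs, stencil, scissors, mallet, glue, tape from where it was at the start of the episode above 0.03 m).
It also fails if it takes over 72 s, if anything falls off the work surface, if the arm or the gripper's body presses on something with over 40 N, if the wrist force passes 120 N, or if a joint passes its speed limit or range.

## Working session

There is one attempt and no reset: what is moved stays moved. The work goes in short steps, Python scripts to look and compute and a shell command to move; the robot and the scene stay as the last step left them, time stands still between calls to the robot, and variables do not carry over. Pictures are saved under pics/ and viewed, about 8 in all and at most 12, crops included, and the job is handed in when it is done.

```bash
mkdir -p pics; cat > h.py <<'E'
import numpy as np, cv2
from scipy.spatial.transform import Rotation as R
from workcell import bot, camera, camera_info, order
def campose(n):
    i=camera_info(n); K=np.array(i["mtx"])
    if "mount" in i:
        s=bot.state(); T=np.eye(4); T[:3,:3]=R.from_rotvec(s["eef_rot"]).as_matrix(); T[:3,3]=s["ee_pos"]
        M=T@np.array(i["mount"]); return K,M[:3,3],M[:3,:3],i
    o=np.array(i["orientation"],float)
    Rm=o if o.shape==(3,3) else (R.from_rotvec(o).as_matrix() if o.size==3 else R.from_quat(o).as_matrix())
    return K,np.array(i["position"]),Rm,i
def ray(cam,u,v,z):
    K,p,Rm=cam[:3]
    d=Rm@np.array([(u-K[0,2])/K[0,0],-(v-K[1,2])/K[1,1],-1.0])
    return p+d*(z-p[2])/d[2]
def proj(cam,P):
    K,p,Rm=cam[:3]; c=Rm.T@(np.array(P)-p); return K[0,0]*c[0]/-c[2]+K[0,2],K[1,2]-K[1,1]*c[1]/-c[2]
def save(n,f,crop=None,s=1):
    im=camera(n)[:,:,::-1]; cv2.imwrite("pics/raw_"+f,im)
    if crop: x0,y0,x1,y1=crop; im=im[y0:y1,x0:x1]
    cv2.imwrite("pics/"+f,cv2.resize(im,None,fx=s,fy=s,interpolation=cv2.INTER_CUBIC))
E
python3 - <<'E'
from h import *
for n in("side","top","wrist"): print(n,camera_info(n))
print(bot.state())
save("top","top1.png",None,1.25); save("side","side1.png",None,1.25)
E
```

```text
side {'mtx': array([[381.84657034,   0.        , 322.88570173],
       [  0.        , 381.84657034, 199.14408472],
       [  0.        ,   0.        ,   1.        ]]), 'position': array([ 0.06684713, -0.84013025,  0.65441774]), 'orientation': array([ 0.98373101, -0.24692777, -0.4117296 ])}
top {'mtx': array([[419.38273926,   0.        , 313.94574417],
       [  0.        , 419.38273926, 197.15060858],
       [  0.        ,   0.        ,   1.        ]]), 'position': array([ 0.39052507, -0.013318  ,  1.15975648]), 'orientation': array([ 0.08419389, -0.05567776, -1.58595006])}
wrist {'mtx': array([[345.56255541,   0.        , 316.31737279],
       [  0.        , 345.56255541, 199.20491404],
       [  0.        ,   0.        ,   1.        ]]), 'mount': array([[-6.70478580e-04,  9.47193363e-01,  3.20662257e-01,
         8.16500059e-02],
       [ 9.99999768e-01,  6.74478936e-04,  9.85973637e-05,
         2.49178497e-04],
       [-1.22889169e-04,  3.20662249e-01, -9.47193595e-01,
        -1.36192272e-01],
       [ 0.00000000e+00,  0.00000000e+00,  0.00000000e+00,
         1.00000000e+00]])}
{'clock': 0.0, 'joints': array([-1.19559951,  0.33287161, -0.06473609,  1.46096047,  0.02159334,
        1.34990189, -0.08851164]), 'joint_velocities': array([ 0.00031923,  0.00011574,  0.00026256, -0.00040424, -0.0010049 ,
       -0.00066535, -0.0001139 ]), 'joint_torque': array([ 7.38423896e-04, -6.25443435e+01,  4.96487156e-02, -3.91608810e+01,
        1.62444374e-02,  9.79766861e-03,  2.33105447e-05]), 'ee_pos': array([0.24195412, 0.5758554 , 0.23540704]), 'eef_rot': array([-6.20633761e-01, -3.07943600e+00,  2.24039897e-03]), 'contact_force': array([0.06224262, 0.65070831, 0.42124685]), 'moment': array([ 0.0284496 ,  0.039955  , -0.00740826]), 'grip_width': 0.08563477216029686}
```

View pics/top1.png

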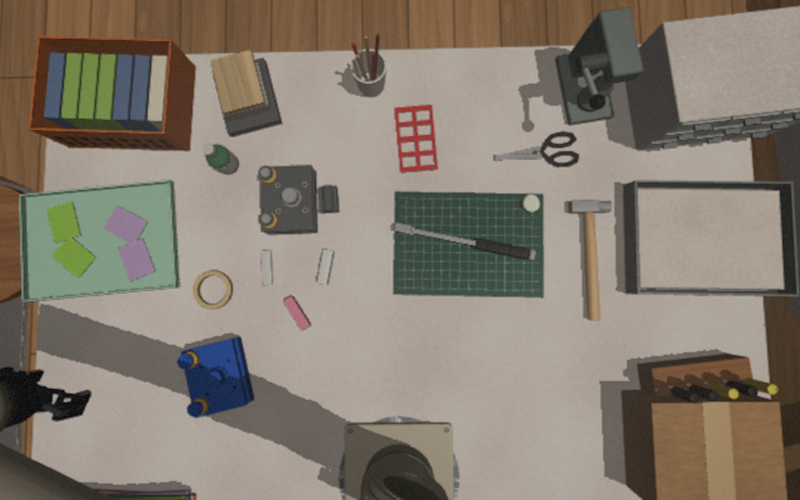

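View pics/side1.png

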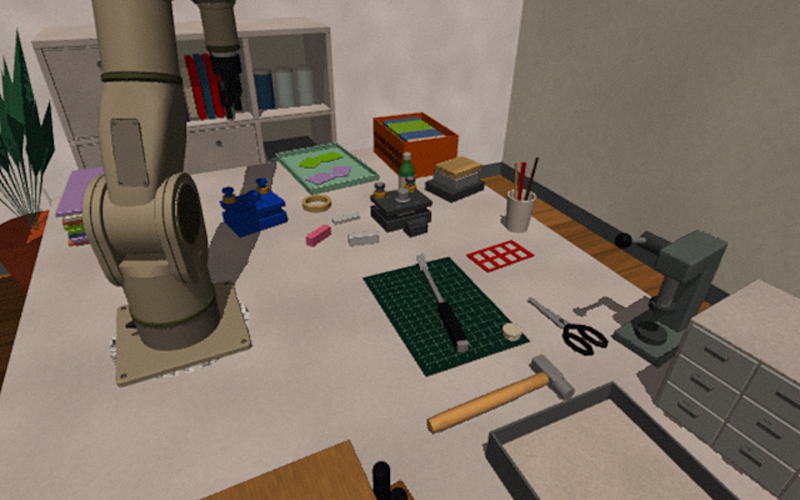

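The top view shows the grey die set at (290,200), with its posts to the left and its pry side to the right. The fulcrum is at (328,199), the bar's handle at about (505,248) and its toe at (400,228). There are three packing candidates: strips at (266,267) and (325,266), and a pink one at (297,312), which is a decoy. In the side view, the strip at (363,239) looks taller than the one at (347,217). I'll confirm that with one enlarged composite.

```bash
python3 - <<'E'
from h import *
a=cv2.imread("pics/raw_top1.png"); b=cv2.imread("pics/raw_side1.png")
t=cv2.resize(a[120:235,195:285],None,fx=4.4,fy=4.4,interpolation=cv2.INTER_CUBIC)   # 396x506
s=cv2.resize(b[135:210,235:355],None,fx=3.3,fy=3.3,interpolation=cv2.INTER_CUBIC)   # 396x247
g=cv2.resize(a[145:245,310:440],None,fx=3.0,fy=3.0,interpolation=cv2.INTER_CUBIC)   # 390x300
c=np.zeros((560,800,3),np.uint8); c[:t.shape[0],:t.shape[1]]=t; c[:s.shape[0],400:400+s.shape[1]]=s; c[255:255+g.shape[0],400:400+g.shape[1]]=g
cv2.imwrite("pics/comp1.png",c)
E
```

```text
(no output)
```

View pics/comp1.png

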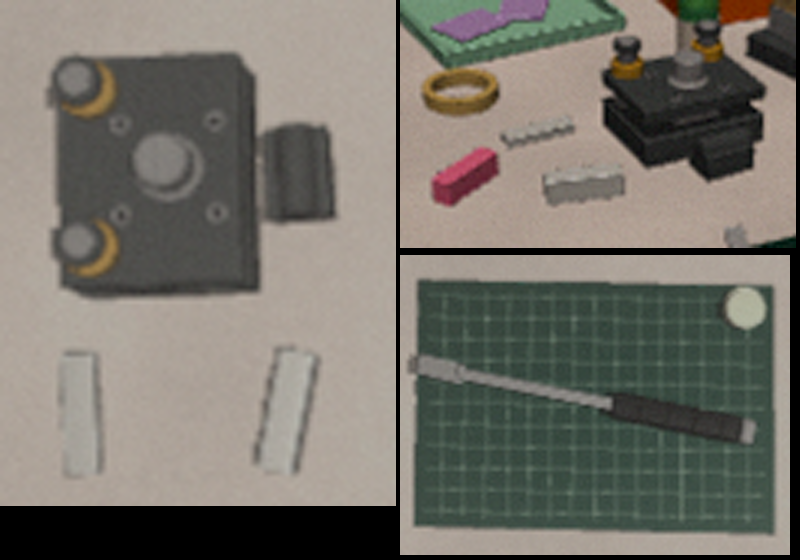

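In the crop, the right strip (top-view composite 287,410) is clearly the taller one in the side view, so it is the tall packing. The left strip is the thin one, and the pink and blue look-alikes stay alone. Next I'll work out positions.

```bash
python3 - <<'E'
from h import *
c=campose("top")
def T(cx,cy,z): return ray(c,195+cx/4.4-.4,120+cy/4.4-.4,z)
def G(cx,cy,z): return ray(c,310+(cx-400)/3-.3,145+(cy-255)/3-.3,z)
f=lambda n,p:print(n,np.round(p[:2],4))
for n,a in dict(tl=(57,62),tr=(238,56),br=(243,282),bl=(63,284)).items(): f("shoe top "+n,T(*a,.066))
f("shank",T(163,160,.096))
for n,a in dict(tl=(264,125),tr=(327,125),br=(334,218),bl=(268,218)).items(): f("fulc(z28) "+n,T(*a,.028))
for n,a in dict(tl=(275,347),tr=(316,352),br=(297,473),bl=(257,464)).items(): f("pack "+n,T(*a,.027))
for n,a in dict(tl=(62,352),br=(101,474)).items(): f("thin "+n,T(*a,.012))
f("bar tip",G(411,365,.029)); f("handle end",G(752,433,.015)); f("handle/shaft",G(612,404,.015))
for a in [(418,280),(772,286),(774,533),(414,525)]: f("mat",G(*a,.003))
f("discs",G(745,308,.019))
E
```

```text
shoe top tl [0.6629 0.2869]
shoe top tr [0.6644 0.1769]
shoe top br [0.5266 0.1741]
shoe top bl [0.5273 0.2823]
shank [0.5957 0.2158]
fulc(z28) tl [0.6298 0.1673]
fulc(z28) tr [0.629  0.1279]
fulc(z28) br [0.5703 0.1239]
fulc(z28) bl [0.5711 0.1649]
pack tl [0.4907 0.161 ]
pack tr [0.4872 0.1357]
pack br [0.4128 0.1477]
pack bl [0.4187 0.1724]
thin tl [0.4912 0.2973]
thin br [0.4144 0.2723]
bar tip [0.5345 0.0073]
handle end [ 0.4686 -0.301 ]
handle/shaft [ 0.4972 -0.1751]
mat [0.6175 0.    ]
mat [ 0.6055 -0.3278]
mat [ 0.3778 -0.3204]
mat [0.3902 0.0073]
discs [ 0.5827 -0.2981]
```

```bash
python3 -m creep '0 0 -5.3 .03 -.0466 0 .0854;0 0 -5.3 .03 -.0466 0 .0854;0 0 -5.3 .03 -.0466 0 .0854;0 0 -5.3 .03 -.0466 0 .0854;0 0 -5.3 .03 -.0466 0 .0854;0 0 -5.3 .03 -.0466 0 .0854;0 0 -5.3 .03 -.0466 0 .0854;0 0 -5.3 .0045 -.0585 0 .0854;0 0 -5.3 .0045 -.0585 0 .0854;0 0 -5.3 .0045 -.0585 0 .0854' 80 && python3 -m creep '0 0 -5.3 .0045 -.0585 0 .0854;0 0 -5.3 .0045 -.0585 0 .0854;0 0 -5.3 .0045 -.0585 0 .0854;0 0 -5.3 .0045 -.0585 0 .0854;0 0 -5.3 .0045 -.0585 0 .0854;0 0 0 0 0 0 .0854;0 0 0 0 0 0 .0854' && python3 - <<'E'
from h import *
c=campose("wrist"); save("wrist","w1.png",None,1.25)
s=bot.state(); print(s["ee_pos"],R.from_rotvec(s["eef_rot"]).as_matrix().round(3),s["contact_force"])
print("pred grip",proj(c,[.4864,-.218,.027]),"junc",proj(c,[.4972,-.1751,.02]))
E
```

```text
clock: 1.35
ee_pos: [0.4653, 0.0726, 0.2361]
eef_rot: [-1.933, -2.476, -0.0]
contact_force: [0.3, -0.5, 0.0]
grip_width: 0.0855
clock: 2.22
ee_pos: [0.488, -0.2175, 0.2358]
eef_rot: [-2.446, -1.971, 0.001]
contact_force: [-0.2, 0.8, 0.8]
grip_width: 0.0855
[ 0.48821622 -0.21678547  0.23591597] [[ 0.211  0.977 -0.001]
 [ 0.977 -0.211  0.001]
 [ 0.    -0.001 -1.   ]] [0.50171052 0.22945266 0.69107512]
pred grip (np.float64(314.246419819327), np.float64(168.346300103201)) junc (np.float64(315.61682716144094), np.float64(123.61036420828525))
```

View pics/w1.png

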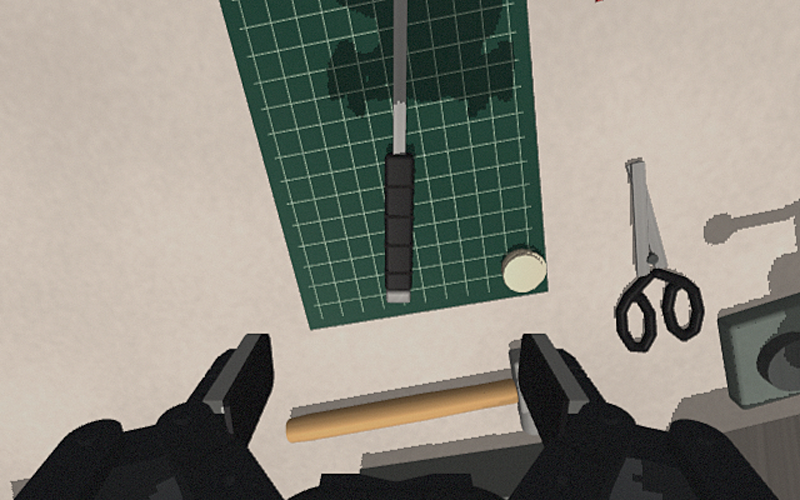

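```bash
python3 - <<'E'
from h import *
c=campose("wrist")
j=ray(c,399.5/1.25,154/1.25,.024); e=ray(c,398.5/1.25,301/1.25,.024); d=j-e; L=np.hypot(*d[:2]); d/=L
g=j-d*.045; print(j,e,L,np.degrees(np.arctan2(d[1],d[0])),"grip",g, "grip+15",g+.015*d)
print("tool y yaw",np.degrees(np.arctan2(-.211,.977)))
for p in [(220,0),(527,0),(547,290),(311,329)]: print("mat",ray(c,p[0]/1.25,p[1]/1.25,.003)[:2].round(4))
E
```

```text
[ 0.5014604  -0.17432044  0.024     ] [ 0.47384678 -0.29944494  0.024     ] 0.128135289539101 77.55492511541334 grip [ 0.49176274 -0.21826308  0.024     ] grip+15 [ 0.49499529 -0.20361554  0.024     ]
tool y yaw -12.186840215450859
mat [ 0.3925 -0.0362]
mat [ 0.619  -0.0853]
mat [ 0.6095 -0.3275]
mat [ 0.3833 -0.3205]
```

```bash
python3 -m creep '0 0 0 .0035 -.0012 -.05 .0854;0 0 0 0 0 -.05 .0854;0 0 0 0 0 -.05 .0854;0 0 0 0 0 -.035 .0854;0 0 0 0 0 -.015 .0854;0 0 0 0 0 -.005 .0854;0 0 0 0 0 0 0;0 0 0 0 0 0 0;0 0 0 0 0 0 0;0 0 0 0 0 0 0' 100; python3 -m creep '0 0 0 0 0 0 0;0 0 0 0 0 .01 0;0 0 0 0 0 .03 0;0 0 0 0 0 .05 0;0 0 0 0 0 .05 0;0 0 0 0 0 0 0'; python3 - <<'E'
from h import *
print(bot.state())
E
```

```text
clock: 3.52
ee_pos: [0.4923, -0.2195, 0.0324]
eef_rot: [2.446, 1.97, 0.002]
contact_force: [-1.7, 0.8, 4.2]
grip_width: 0.012
clock: 4.28
ee_pos: [0.4935, -0.2202, 0.1755]
eef_rot: [2.443, 1.967, 0.008]
contact_force: [-0.2, -0.8, 0.4]
grip_width: 0.0002
{'clock': 4.275, 'joints': array([-0.30477915,  0.21267987,  0.72919781,  1.80528828, -0.15530809,
        1.17400168,  0.2576223 ]), 'joint_velocities': array([ 0.00883706,  0.05204815, -0.02368564,  0.07107052, -0.02739283,
       -0.04618755,  0.01775052]), 'joint_torque': array([ -0.16752517, -42.06555247,   6.41380638, -38.58832955,
         0.39572784,   0.7763749 ,  -0.31616902]), 'ee_pos': array([ 0.49353828, -0.22018188,  0.1754768 ]), 'eef_rot': array([2.44286046, 1.96709856, 0.00785401]), 'contact_force': array([-0.19076572, -0.82867282,  0.42020501]), 'moment': array([-0.04528941, -0.03961398,  0.02608291]), 'grip_width': 0.00021361616013557653}
```

```bash
python3 -m creep '0 0 0 0 0 .05 .0854;0 0 0 0 0 0 .0854;0 0 0 0 0 0 .0854;0 0 0 0 0 0 .0854' >/dev/null; python3 - <<'E'
from h import *
save("wrist","w2.png",None,1.25); print(bot.state()["ee_pos"],bot.state()["eef_rot"])
E
```

```text
[ 0.49107572 -0.21898374  0.22019216] [-2.44557492e+00 -1.97001275e+00  1.89282908e-03]
```

View pics/w2.png

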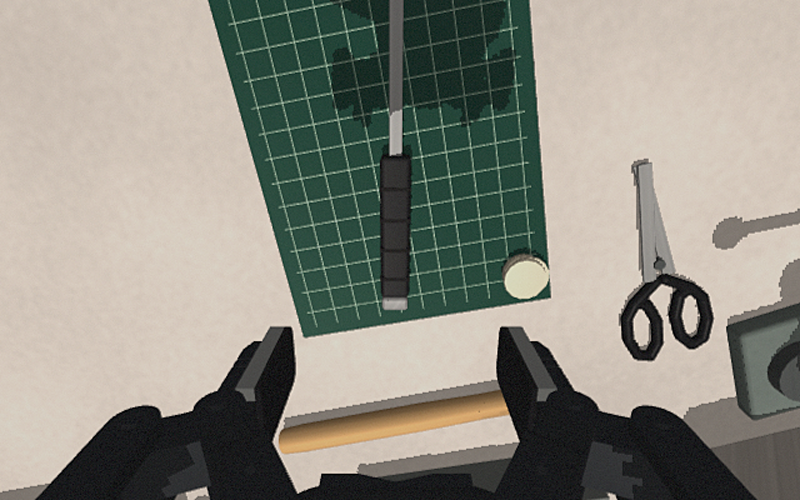

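```bash
python3 - <<'E'
from h import *
c=campose("wrist")
j=ray(c,396.5/1.25,156.5/1.25,.024); e=ray(c,395.5/1.25,308/1.25,.024); d=j-e; L=np.hypot(*d[:2]); d/=L
print(j,e,L,np.degrees(np.arctan2(d[1],d[0])),"grip",j-d*.045)
E
python3 -m creep '0 0 0 0 0 -.05 .0854;0 0 0 0 0 -.05 .0854;0 0 0 0 0 -.05 .0854;0 0 0 0 0 -.025 .0854;0 0 0 0 0 -.013 .0854;0 0 0 0 0 -.005 .0854;0 0 0 0 0 0 .0854' 100; python3 -m creep '0 0 0 0 0 0 .026;0 0 0 0 0 0 .026;0 0 0 0 0 0 .026;0 0 0 0 0 0 .026'; python3 - <<'E'
from h import *
save("wrist","w3.png",(120,60,520,400),1.5)
E
```

```text
[ 0.50180681 -0.17622688  0.024     ] [ 0.47393329 -0.30021622  0.024     ] 0.1270837920945307 77.33021197239327 grip [ 0.49193688 -0.22013114  0.024     ]
clock: 5.7
ee_pos: [0.492, -0.2193, 0.0288]
eef_rot: [2.446, 1.97, 0.001]
contact_force: [1.0, 0.3, -1.0]
grip_width: 0.0852
clock: 6.2
ee_pos: [0.4915, -0.2191, 0.0283]
eef_rot: [-2.446, -1.971, -0.0]
contact_force: [-0.8, 0.4, 0.7]
grip_width: 0.026
```

View pics/w3.png

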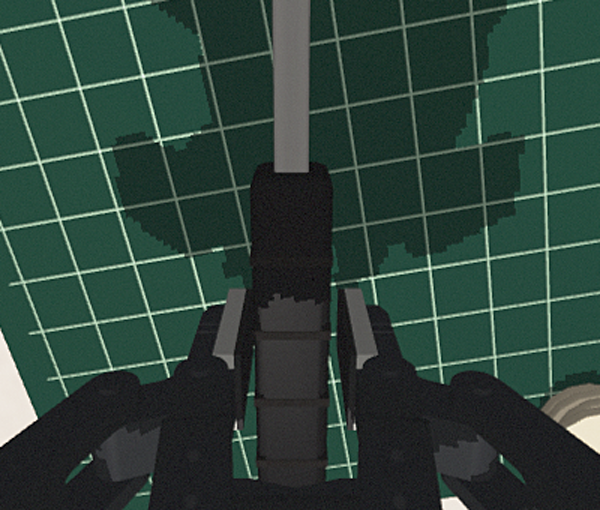

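The pads straddle the handle evenly and overlap its sides, with the bar running straight along the tool. I'll close and check the opening before lifting.

```bash
python3 -m creep '0 0 0 0 0 0 .018;0 0 0 0 0 0 .018;0 0 0 0 0 0 .018' 100; python3 -m creep '0 0 0 0 0 .006 .015;0 0 0 0 0 .01 .015;0 0 0 0 0 .01 .015;0 0 0 0 0 0 .015'
```

```text
clock: 6.62
ee_pos: [0.4914, -0.2192, 0.0287]
eef_rot: [-2.446, -1.97, -0.0]
contact_force: [-4.1, 2.4, 9.3]
grip_width: 0.0199
clock: 7.12
ee_pos: [0.4922, -0.2193, 0.0552]
eef_rot: [2.445, 1.97, 0.002]
contact_force: [-0.4, 0.6, -3.7]
grip_width: 0.0193
```

```bash
python3 -m creep '0 0 0 0 0 0 .010;0 0 0 0 0 0 .010;0 0 0 0 0 0 .010' 100; python3 - <<'E'
from h import *
save("wrist","w4.png",(170,120,470,400),2); print(bot.state()["moment"],bot.state()["contact_force"])
E
```

```text
clock: 7.5
ee_pos: [0.4915, -0.2191, 0.054]
eef_rot: [-2.446, -1.971, 0.0]
contact_force: [0.6, -0.8, -2.9]
grip_width: 0.0195
[-0.14147887  0.00582269 -0.01498963] [-0.71796257 -0.1800866  -3.71652941]
```

View pics/w4.png

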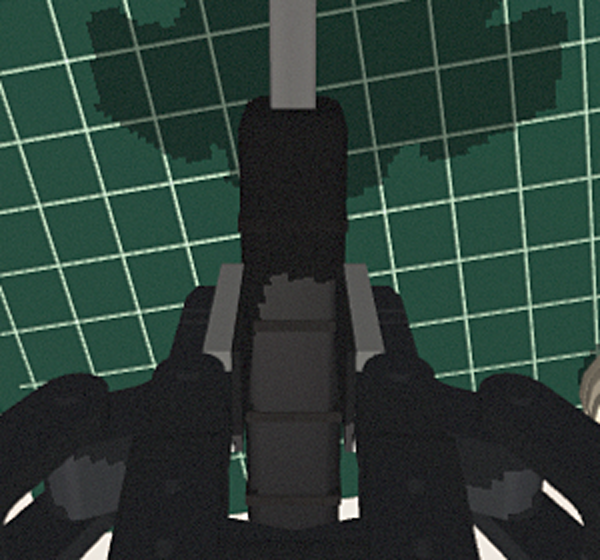

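The bar is held firmly: width is steady at 19.5 mm, the bar's weight shows on the wrist, and it lies along the tool. I'll lift it, line it up with the pry side and pitch it.

```bash
python3 -m creep '0 0 0 0 0 .03 .01;0 0 0 0 0 .04 .01;0 0 0 0 0 .026 .01;0 0 3.5 .028 .031 0 .01;0 0 3.5 .028 .031 0 .01;0 0 3.5 .028 .031 0 .01;0 0 3.5 .0265 .031 0 .01' 100; python3 -m creep '-5.7 -.15 0 0 0 0 .01;-5.7 -.15 0 0 0 0 .01;-5.7 -.15 0 0 0 0 .01;-5.8 -.15 0 0 0 0 .01;0 0 0 0 0 0 .01;0 0 0 0 0 0 .01'; python3 - <<'E'
from h import *
s=bot.state(); M=R.from_rotvec(s["eef_rot"]).as_matrix(); print(s["ee_pos"],M.round(3))
print("tip by FK",(np.array(s["ee_pos"])+M@[.225,0,-.0003]).round(4))
b=camera("side")[:,:,::-1]; a=camera("top")[:,:,::-1]
cv2.imwrite("pics/raw_s5.png",b);cv2.imwrite("pics/raw_t5.png",a)
t=cv2.resize(a[115:235,195:345],None,fx=4,fy=4,interpolation=cv2.INTER_CUBIC)
s=cv2.resize(b[130:200,290:390],None,fx=2,fy=2)
c=np.zeros((600,800,3),np.uint8); c[:480,:600]=t; c[:140,600:800]=s; cv2.imwrite("pics/c5.png",c)
E
```

```text
clock: 8.43
ee_pos: [0.6028, -0.0941, 0.15]
eef_rot: [-2.186, -2.256, 0.0]
contact_force: [0.6, -1.1, -3.2]
grip_width: 0.0192
clock: 9.18
ee_pos: [0.602, -0.0959, 0.1504]
eef_rot: [1.972, 2.03, -0.399]
contact_force: [0.6, -0.7, -3.8]
grip_width: 0.0193
[ 0.60198202 -0.09585441  0.15035319] [[-0.027  1.     0.01 ]
 [ 0.921  0.029 -0.388]
 [-0.388 -0.001 -0.922]]
tip by FK [0.596  0.1116 0.0634]
```

View pics/c5.png

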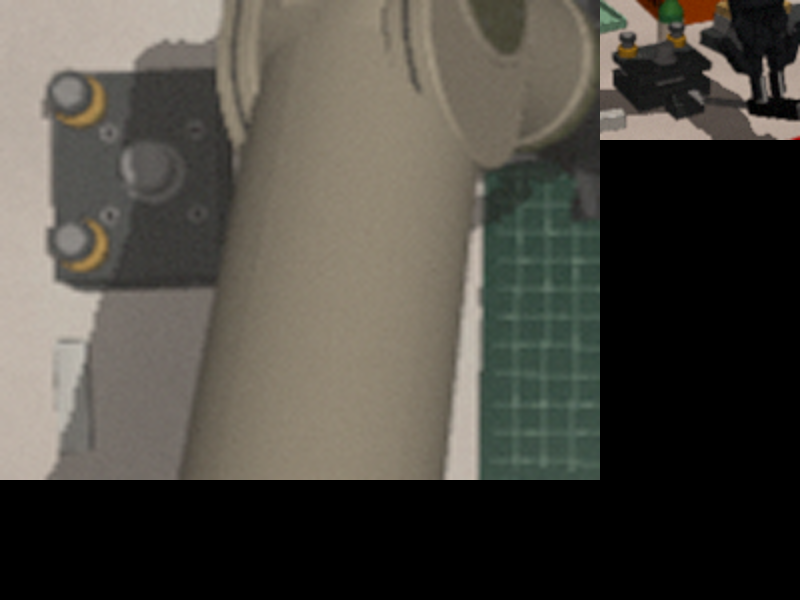

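```bash
python3 -m creep '0 0 0 0 .015 -.009 .01;0 0 0 0 .015 -.008 .01;0 0 0 0 .012 0 .01;0 0 0 0 .008 0 .01;0 0 0 0 0 0 .01;0 0 0 0 0 0 .01'; python3 - <<'E'
from h import *
s=bot.state(); M=R.from_rotvec(s["eef_rot"]).as_matrix(); p=np.array(s["ee_pos"])
tip=p+M@[.225,0,-.0003]; print("tip by FK",tip.round(4))
c=campose("side"); x0,y0,x1,y1=285,120,400,205; k=6.9
b=camera("side")[:,:,::-1]; cv2.imwrite("pics/raw_s6.png",b)
im=cv2.resize(b[y0:y1,x0:x1],None,fx=k,fy=k,interpolation=cv2.INTER_CUBIC)
def L(pts,col):
    q=[proj(c,P) for P in pts]; q=np.array([((u-x0+.5)*k,(v-y0+.5)*k) for u,v in q]).astype(int)
    cv2.polylines(im,[q.reshape(-1,1,2)],False,col,1)
# die set model
o=np.array([.595,.2305,0]);a=np.array([-.025,1,0]);y=np.array([-1,-.025,0]);z=np.array([0,0,1])
D=lambda X,Y,Z:o+a*X/1000+y*Y/1000+z*Z/1000
L([D(-55,70,50),D(-55,-70,50),D(-55,-70,66),D(-55,70,66),D(-55,70,50)],(0,255,255))
L([D(-55,70,32),D(-55,-70,32),D(-55,-70,0),D(-55,70,0),D(-55,70,32)],(0,255,0))
L([[.572,.1455,.04],[.628,.1455,.04]],(255,255,0))
B=lambda X,Y,Z:p+M@[X/1000,Y/1000,(13.7-Z)/1000]   # Z above centreline
L([B(45,0,0),B(193,0,0),B(225,0,14)],(0,0,255)); L([B(225,-9,14),B(225,9,14)],(0,0,255))
cv2.imwrite("pics/s6.png",im)
E
```

```text
clock: 10.02
ee_pos: [0.6021, -0.0456, 0.1334]
eef_rot: [1.97, 2.029, -0.4]
contact_force: [-0.3, 0.0, -3.1]
grip_width: 0.0191
tip by FK [0.596  0.1617 0.0461]
```

View pics/s6.png

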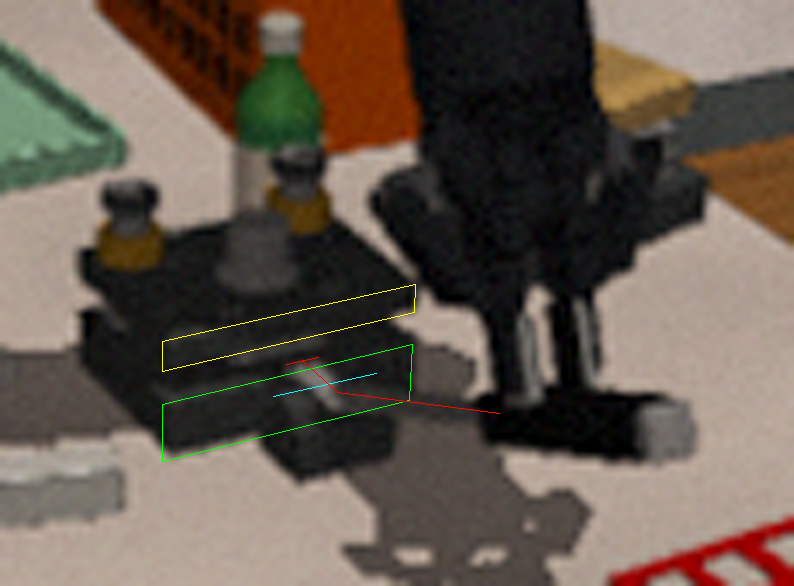

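The overlay agrees to a few mm: the toe (300–335, 365–395) is just short of the gap and level with it. I'll insert it carefully, watching the force.

```bash
python3 -m creep '0 0 0 0 .005 -.001 .01;0 0 0 0 .005 0 .01;0 0 0 0 .005 0 .01;0 0 0 0 0 0 .01'; python3 -m creep '0 0 0 0 .004 0 .01;0 0 0 0 .003 0 .01;0 0 0 0 0 0 .01';python3 -m creep '0 0 0 0 .003 -.001 .01;0 0 0 0 0 0 .01'
```

```text
clock: 10.58
ee_pos: [0.6022, -0.0293, 0.1322]
eef_rot: [1.969, 2.031, -0.4]
contact_force: [-0.5, 1.5, -2.8]
grip_width: 0.0193
clock: 10.95
ee_pos: [0.6021, -0.0227, 0.1322]
eef_rot: [1.969, 2.03, -0.4]
contact_force: [0.7, 0.4, -3.4]
grip_width: 0.0194
clock: 11.2
ee_pos: [0.6021, -0.0198, 0.1311]
eef_rot: [1.97, 2.03, -0.4]
contact_force: [-0.3, -0.3, -3.8]
grip_width: 0.0195
```

```bash
python3 -m creep '0 0 0 0 .0015 -.001 .01;0 0 0 0 .0015 0 .01;0 0 0 0 0 0 .01'; python3 -m creep '0 0 0 0 .001 0 .01;0 0 0 0 .0 0 .01';python3 -m creep '0 0 0 0 .001 0 .01;0 0 0 0 .0 0 .01'
```

```text
clock: 11.58
ee_pos: [0.6021, -0.017, 0.1302]
eef_rot: [1.97, 2.03, -0.4]
contact_force: [0.4, 0.1, -3.3]
grip_width: 0.0191
clock: 11.82
ee_pos: [0.6021, -0.0161, 0.1302]
eef_rot: [1.97, 2.03, -0.4]
contact_force: [-0.5, -0.4, -2.3]
grip_width: 0.0191
clock: 12.08
ee_pos: [0.6021, -0.015, 0.1302]
eef_rot: [1.97, 2.03, -0.4]
contact_force: [0.1, -0.2, -3.2]
grip_width: 0.0189
```

```bash
for i in 1; do python3 -m creep '0 0 0 0 .001 0 .01;0 0 0 0 .0 0 .01';python3 -m creep '0 0 0 0 .001 0 .01;0 0 0 0 .0 0 .01'; done
```

```text
clock: 12.32
ee_pos: [0.6021, -0.0146, 0.1303]
eef_rot: [1.97, 2.029, -0.401]
contact_force: [-0.9, -2.4, -2.9]
grip_width: 0.0191
clock: 12.58
ee_pos: [0.602, -0.0144, 0.1305]
eef_rot: [1.97, 2.028, -0.402]
contact_force: [-0.2, -4.6, -0.1]
grip_width: 0.0192
```

Contact with the die block came at about 4.6 N, with the tip where expected. I'll nudge once more to be sure, and compute the levering arc.

```bash
python3 -m creep '0 0 0 0 .0007 0 .01;0 0 0 0 0 0 .01;0 0 0 0 0 0 .01'; python3 - <<'E'
from h import *
yc=.1455
def tcp(t):
    s=.183-.012*t  # grip-to-contact along shaft
    cy,cz=yc-.017*np.sin(t),.028+.017*np.cos(t)   # centreline point over contact
    G=np.array([cy-s*np.cos(t),cz-s*np.sin(t)]); return G+.0137*np.array([-np.sin(t),np.cos(t)])
for deg in np.arange(-23,5,2):
    t=np.radians(deg); a=tcp(t); b=tcp(np.radians(deg+2))
    print(deg,a.round(4),"step2deg",(b-a).round(5),"corner z",round(a[1]+.2238*np.sin(t)+.0031*np.cos(t),4))
E
```

```text
clock: 12.95
ee_pos: [0.602, -0.0143, 0.1307]
eef_rot: [1.97, 2.027, -0.403]
contact_force: [0.6, -6.0, -0.1]
grip_width: 0.0192
-23 [-0.0154  0.1296] step2deg [-0.00306 -0.00583] corner z 0.0451
-21 [-0.0184  0.1238] step2deg [-0.00285 -0.00592] corner z 0.0465
-19 [-0.0213  0.1179] step2deg [-0.00264 -0.006  ] corner z 0.048
-17 [-0.0239  0.1119] step2deg [-0.00242 -0.00607] corner z 0.0494
-15 [-0.0264  0.1058] step2deg [-0.0022  -0.00614] corner z 0.0509
-13 [-0.0286  0.0997] step2deg [-0.00198 -0.0062 ] corner z 0.0524
-11 [-0.0305  0.0935] step2deg [-0.00176 -0.00625] corner z 0.0538
-9 [-0.0323  0.0872] step2deg [-0.00154 -0.00629] corner z 0.0553
-7 [-0.0338  0.081 ] step2deg [-0.00132 -0.00633] corner z 0.0568
-5 [-0.0352  0.0746] step2deg [-0.0011  -0.00636] corner z 0.0582
-3 [-0.0363  0.0683] step2deg [-0.00088 -0.00638] corner z 0.0597
-1 [-0.0371  0.0619] step2deg [-0.00065 -0.00639] corner z 0.0611
1 [-0.0378  0.0555] step2deg [-0.00043 -0.00639] corner z 0.0625
3 [-0.0382  0.0491] step2deg [-0.00021 -0.00639] corner z 0.0639
```

```bash
python3 -m creep '0 0 0 0 -.002 -.0007 .01;2 0 0 0 -.003 -.0058 .01;2 0 0 0 -.0029 -.0059 .01;0 0 0 0 0 0 .01'; python3 -m creep '1 0 0 0 -.0013 -.003 .01;1 0 0 0 -.0013 -.003 .01;0 0 0 0 0 0 .01'
```

```text
clock: 13.45
ee_pos: [0.6018, -0.0209, 0.1174]
eef_rot: [2.013, 2.07, -0.333]
contact_force: [-0.1, -0.0, -2.4]
grip_width: 0.019
clock: 13.82
ee_pos: [0.6021, -0.0231, 0.1117]
eef_rot: [2.031, 2.09, -0.299]
contact_force: [-0.0, -2.2, -1.2]
grip_width: 0.0192
```

```bash
python3 -m creep '.7 0 0 0 -.0008 -.0021 .01;.7 0 0 0 -.0008 -.0021 .01;.6 0 0 0 -.0008 -.0018 .01;0 0 0 0 0 0 .01'; python3 - <<'E'
from h import *
s=bot.state();print(s["contact_force"],s["moment"])
E
```

```text
clock: 14.32
ee_pos: [0.6024, -0.0248, 0.106]
eef_rot: [2.049, 2.11, -0.263]
contact_force: [0.0, 1.3, 3.1]
grip_width: 0.0189
[0.03420032 1.25014841 3.08376855] [ 0.18732526  0.11616905 -0.04433799]
```

```bash
python3 -m creep '.6 0 0 0 -.0006 -.0019 .01;.6 0 0 0 -.0006 -.0019 .01;.6 0 0 0 -.0006 -.0019 .01' ; python3 -m creep '.6 0 0 0 -.0006 -.0019 .01;.6 0 0 0 -.0006 -.0019 .01;.6 0 0 0 -.0006 -.0019 .01'; python3 - <<'E'
from h import *
s=bot.state();print(s["contact_force"],s["moment"],np.degrees(R.from_rotvec(s["eef_rot"]).as_matrix()[2,0]))
E
```

```text
clock: 14.7
ee_pos: [0.6029, -0.0263, 0.1009]
eef_rot: [2.066, 2.128, -0.23]
contact_force: [-2.0, 2.0, 8.8]
grip_width: 0.0191
clock: 15.08
ee_pos: [0.6027, -0.0274, 0.0947]
eef_rot: [2.083, 2.147, -0.198]
contact_force: [-0.3, 4.6, 4.6]
grip_width: 0.0194
[-0.32160406  4.6452131   4.56448605] [1.03700428 0.00773114 0.0251112 ] -11.12108230034111
```

```bash
python3 -m creep '.6 0 0 0 -.0005 -.0019 .01;.6 0 0 0 -.0005 -.0019 .01;.6 0 0 0 -.0005 -.0019 .01' ; python3 - <<'E'
from h import *
s=bot.state();print(s["contact_force"],s["moment"],np.degrees(R.from_rotvec(s["eef_rot"]).as_matrix()[2,0]))
E
python3 -m creep '.6 0 0 0 -.0005 -.0019 .01;.6 0 0 0 -.0005 -.0019 .01;.6 0 0 0 -.0005 -.0019 .01'; python3 - <<'E'
from h import *
s=bot.state();print(s["contact_force"],s["moment"],np.degrees(R.from_rotvec(s["eef_rot"]).as_matrix()[2,0]))
b=camera("side")[:,:,::-1]; cv2.imwrite("pics/raw_s7.png",b)
a=cv2.imread("pics/raw_s6.png")
# vertical shift of the upper shoe between s6 and s7: posts/shoe patch tracking by template
for nm,(x0,y0,x1,y1) in dict(shank=(313,148,331,166),shoeleft=(296,152,312,172),lower=(297,165,325,190)).items():
    t=a[y0:y1,x0:x1]; r=cv2.matchTemplate(b[y0-6:y1+6,x0-6:x1+6],t,cv2.TM_CCOEFF_NORMED); _,m,_,l=cv2.minMaxLoc(r); print(nm,m,l[0]-6,l[1]-6)
E
```

```text
clock: 15.45
ee_pos: [0.6027, -0.0288, 0.0889]
eef_rot: [2.1, 2.164, -0.165]
contact_force: [0.7, 6.9, 5.6]
grip_width: 0.0194
[0.69585054 6.86258135 5.58258745] [ 1.2945666  -0.01381857  0.06705861] -9.339750182977456
clock: 15.82
ee_pos: [0.6028, -0.03, 0.0834]
eef_rot: [2.116, 2.181, -0.131]
contact_force: [0.6, 7.2, 7.3]
grip_width: 0.019
[0.62356234 7.15374981 7.29562544] [1.48055656 0.1223921  0.04032898] -7.539357536012435
shank 0.8613651394844055 0 -1
shoeleft 0.8849001526832581 0 -1
lower 0.8720490336418152 6 6
```

```bash
cat > lift.py <<'E'
from h import *
import sys
c=campose("side"); a=cv2.imread("pics/raw_s6.png",0).astype(np.float32)
b=camera("side").astype(np.uint8); cv2.imwrite("pics/raw_%s.png"%sys.argv[1],b[:,:,::-1]); b=cv2.cvtColor(b,cv2.COLOR_RGB2GRAY).astype(np.float32)
def ecc(x0,y0,x1,y1):
    t=a[y0:y1,x0:x1]; W=np.eye(2,3,dtype=np.float32); W[0,2]=x0;W[1,2]=y0
    try:
        r,W=cv2.findTransformECC(t,b,W,cv2.MOTION_TRANSLATION,(3,200,1e-5),None,1); return round(r,3),round(float(W[0,2])-x0,2),round(float(W[1,2])-y0,2)
    except cv2.error as e: return "fail"
p0=proj(c,[.595,.2158,.08]);p1=proj(c,[.595,.2158,.09]); print("px per 10mm lift",round(p1[1]-p0[1],2))
print("shank",ecc(313,147,331,165),"shoeL",ecc(298,152,314,168),"fixed posts",ecc(299,143,309,152))
s=bot.state();print(s["clock"],s["contact_force"].round(1),s["moment"].round(2),np.degrees(np.arcsin(R.from_rotvec(s["eef_rot"]).as_matrix()[2,0])).round(2),s["ee_pos"].round(4))
E
python3 -m creep '.6 0 0 0 -.0004 -.0019 .01;.6 0 0 0 -.0004 -.0019 .01;.6 0 0 0 -.0004 -.0019 .01;.6 0 0 0 -.0004 -.0019 .01' ; python3 lift.py s8
```

```text
clock: 16.38
ee_pos: [0.603, -0.0313, 0.076]
eef_rot: [2.138, 2.203, -0.085]
contact_force: [-0.5, 9.6, 9.7]
grip_width: 0.0191
px per 10mm lift -2.66
shank (0.892, -0.36, -1.46) shoeL (0.831, -0.23, -1.31) fixed posts (0.932, -0.04, 0.33)
16.425 [-0.7  9.1  8.9] [1.86 0.13 0.11] -5.1 [ 0.6029 -0.0313  0.0758]
```

```bash
python3 -m creep '.6 0 0 0 0 -.0019 .01;.6 0 0 0 0 -.0019 .01;.6 0 0 0 0 -.0019 .01;.6 0 0 0 0 -.0019 .01;.6 0 0 0 0 -.0019 .01;0 0 0 0 0 0 .01' ; python3 lift.py s9
```

```text
clock: 17.18
ee_pos: [0.6029, -0.0321, 0.0667]
eef_rot: [2.165, 2.228, -0.029]
contact_force: [-1.2, 5.7, 9.5]
grip_width: 0.0191
px per 10mm lift -2.66
shank (0.887, -0.36, -2.08) shoeL (0.785, -0.24, -1.74) fixed posts (0.922, -0.06, 0.34)
17.225 [-1.4  6.   9.3] [1.15 0.11 0.06] -2.2 [ 0.6029 -0.0321  0.0667]
```

```bash
python3 -m creep '.6 0 0 0 0 -.0019 .01;.6 0 0 0 0 -.0019 .01;.6 0 0 0 0 -.0019 .01;.6 0 0 0 0 -.0019 .01;0 0 0 0 0 0 .01' ; python3 lift.py s10; python3 - <<'E'
from h import *
n=["s6","s8","s10"]; k=5
c=np.hstack([cv2.resize(cv2.imread("pics/raw_%s.png"%i)[135:200,292:344],None,fx=k,fy=k,interpolation=cv2.INTER_CUBIC) for i in n])
cv2.imwrite("pics/cmp.png",c); print(c.shape)
E
```

```text
clock: 17.85
ee_pos: [0.6029, -0.0328, 0.0592]
eef_rot: [2.186, 2.248, 0.017]
contact_force: [0.2, 2.3, 10.0]
grip_width: 0.019
px per 10mm lift -2.66
shank (0.892, -0.35, -2.59) shoeL (0.736, -0.24, -2.4) fixed posts (0.913, -0.13, 0.25)
17.9 [-0.6  3.4  9.5] [0.74 0.15 0.1 ] 0.16 [ 0.603  -0.0329  0.0592]
(325, 780, 3)
```

View pics/cmp.png

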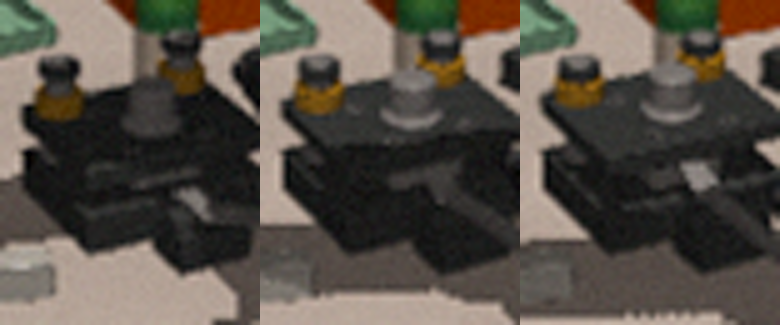

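The three crops show the shoe clearly rising as the gap opens, but shadows differ between frames. I'll redo the lift measurement against the first, lit side picture.

```bash
cat > lift2.py <<'E'
from h import *
import sys
c=campose("side"); a=cv2.imread("pics/raw_side1.png",0).astype(np.float32)
def P(x,y,z): return np.array(proj(c,[x,y,z]))
for n in sys.argv[1:]:
    b=cv2.imread("pics/raw_%s.png"%n,0).astype(np.float32); o=[]
    for nm,(x0,y0,x1,y1) in dict(shank=(313,147,331,165),shoetop=(298,150,344,174),bushL=(297,150,310,160),bushR=(322,144,335,154),lowerL=(297,166,318,190)).items():
        W=np.eye(2,3,dtype=np.float32); W[0,2]=x0;W[1,2]=y0-1
        try:
            r,W=cv2.findTransformECC(a[y0:y1,x0:x1],b,W,cv2.MOTION_TRANSLATION,(3,300,1e-5),None,1); o.append((nm,round(r,2),round(float(W[0,2])-x0,2),round(float(W[1,2])-y0,2)))
        except cv2.error: o.append((nm,"fail"))
    print(n,*o)
E
python3 lift2.py s6 s7 s8 s9 s10
```

```text
s6 ('shank', 0.89, 0.05, 0.17) ('shoetop', 0.85, -0.25, 0.03) ('bushL', 0.95, 0.02, -0.12) ('bushR', 0.87, -0.08, -0.21) ('lowerL', 0.91, -0.09, 0.26)
s7 ('shank', 0.96, -0.12, -0.99) ('shoetop', 0.89, -0.04, -0.76) ('bushL', 0.95, -0.0, -0.73) ('bushR', 0.96, 0.06, -0.56) ('lowerL', 0.87, 1.49, 0.99)
s8 ('shank', 0.97, -0.03, -1.39) ('shoetop', 0.9, 0.07, -1.14) ('bushL', 0.93, -0.04, -1.07) ('bushR', 0.92, 0.13, -0.82) ('lowerL', 0.89, 1.41, 0.64)
s9 ('shank', 0.98, 0.02, -1.99) ('shoetop', 0.86, -0.18, -1.65) ('bushL', 0.9, -0.04, -1.55) ('bushR', 0.87, 0.29, -1.11) ('lowerL', 0.86, 1.26, 0.57)
s10 ('shank', 0.98, 0.05, -2.48) ('shoetop', 0.78, -0.33, -2.36) ('bushL', 0.86, -0.07, -2.06) ('bushR', 0.82, 0.32, -1.45) ('lowerL', 0.84, 0.9, 0.36)
```

```bash
python3 -m creep '.5 0 0 0 0 -.0017 .01;.5 0 0 0 0 -.0017 .01;.5 0 0 0 0 -.0017 .01;0 0 0 0 0 0 .01;0 0 0 0 0 0 .01' ; python3 lift.py s11; python3 lift2.py s11
```

```text
clock: 18.52
ee_pos: [0.603, -0.0332, 0.0542]
eef_rot: [-2.182, -2.244, -0.046]
contact_force: [-0.7, 1.8, 10.6]
grip_width: 0.0195
px per 10mm lift -2.66
shank (0.885, -0.38, -2.94) shoeL (0.716, -0.28, -2.75) fixed posts (0.899, -0.09, 0.12)
18.575 [-0.2  2.6 10.9] [0.54 0.15 0.16] 1.63 [ 0.603  -0.0332  0.0542]
s11 ('shank', 0.98, -0.04, -2.78) ('shoetop', 0.75, -0.33, -2.71) ('bushL', 0.85, -0.05, -2.42) ('bushR', 0.78, 0.41, -1.71) ('lowerL', 0.84, 0.78, 0.28)
```

The shank moved 2.78 px, about 10.5 mm, with no force spike at the stops. Now I'll unload the bar and withdraw it.

```bash
python3 -m creep '-2 0 0 0 0 .0063 .01;-2 0 0 0 0 .0063 .01;-2 0 0 0 0 .0063 .01;-2 0 0 0 0 .0063 .01;-2 0 0 0 0 .0063 .01;-2 0 0 0 0 .0063 .01;0 0 0 0 0 .0025 .01;0 0 0 0 0 .0025 .01;0 0 0 0 0 0 .01'; python3 -m creep '0 0 0 0 -.005 0 .01;0 0 0 0 -.01 0 .01;0 0 0 0 -.015 .001 .01;0 0 0 0 -.015 .002 .01;0 0 0 0 0 0 .01'; python3 lift.py s12; python3 lift2.py s12
```

```text
clock: 19.7
ee_pos: [0.602, -0.0342, 0.0961]
eef_rot: [2.093, 2.152, -0.185]
contact_force: [0.1, 0.4, -2.6]
grip_width: 0.0193
clock: 20.32
ee_pos: [0.6019, -0.0811, 0.0994]
eef_rot: [2.095, 2.149, -0.186]
contact_force: [1.1, 1.2, -3.0]
grip_width: 0.019
px per 10mm lift -2.66
shank (0.887, -0.39, -2.93) shoeL (0.71, -0.28, -2.73) fixed posts (0.901, -0.07, 0.11)
20.375 [ 0.4 -0.3 -3.4] [ 0.26  0.01 -0.  ] -10.41 [ 0.602  -0.0796  0.0992]
s12 ('shank', 0.98, -0.02, -2.76) ('shoetop', 0.8, -0.28, -2.56) ('bushL', 0.85, -0.05, -2.44) ('bushR', 0.79, 0.44, -1.64) ('lowerL', 0.87, 1.45, 0.72)
```

```bash
python3 -m creep '0 0 0 0 -.03 .01 .01;5.2 .1 0 0 -.02 .005 .01;5.2 .1 0 -.03 -.02 0 .01;0 0 -3.5 -.03 -.03 0 .01;0 0 -3.5 -.03 -.02 0 .01;0 0 -3.5 -.0205 -.0174 0 .01;0 0 -3.5 0 0 0 .01;0 0 0 0 0 -.04 .01;0 0 0 0 0 -.03 .01;0 0 0 0 0 -.005 .01'; python3 -m creep '0 0 0 0 0 -.004 .01;0 0 0 0 0 -.003 .01;0 0 0 0 0 0 .01'; python3 - <<'E'
from h import *
print(R.from_rotvec(bot.state()["eef_rot"]).as_matrix().round(3),bot.state()["moment"])
E
```

```text
clock: 21.62
ee_pos: [0.4908, -0.2152, 0.0375]
eef_rot: [2.445, 1.967, 0.003]
contact_force: [-0.1, 0.2, -3.6]
grip_width: 0.0191
clock: 22.0
ee_pos: [0.492, -0.216, 0.0326]
eef_rot: [2.443, 1.965, 0.008]
contact_force: [-0.0, -0.3, -4.0]
grip_width: 0.0188
[[ 0.215  0.977  0.008]
 [ 0.977 -0.215 -0.002]
 [-0.     0.008 -1.   ]] [-0.07101699  0.00214335 -0.02339535]
```

```bash
python3 -m creep '0 0 0 0 0 -.002 .01;0 0 0 0 0 0 .01'; python3 -m creep '0 0 0 0 0 -.0015 .01;0 0 0 0 0 0 .01'
```

```text
clock: 22.25
ee_pos: [0.4917, -0.216, 0.0301]
eef_rot: [2.444, 1.965, 0.007]
contact_force: [-0.5, -1.0, -3.6]
grip_width: 0.0193
clock: 22.5
ee_pos: [0.4918, -0.2164, 0.0289]
eef_rot: [2.444, 1.965, 0.007]
contact_force: [-1.5, -1.9, 2.3]
grip_width: 0.0192
```

```bash
python3 -m creep '0 0 0 0 0 0 .04;0 0 0 0 0 0 .0854;0 0 0 0 0 0 .0854;0 0 0 0 0 .02 .0854;0 0 0 0 0 .05 .0854;0 0 0 0 0 .05 .0854;0 0 0 0 0 .05 .0854;0 0 9.3 -.004 .037 0 .0854;0 0 9.3 -.004 .037 0 .0854;0 0 9.3 -.004 .037 0 .0854'; python3 -m creep '0 0 9.3 -.004 .037 0 .0854;0 0 9.3 -.004 .037 0 .0854;0 0 9.3 -.004 .037 0 .0854;0 0 9.3 -.004 .037 0 .0854;0 0 9.3 -.004 .037 0 .0854;0 0 9.3 -.004 .037 0 .0854;0 0 9.3 -.004 .037 0 .0854;0 0 0 0 0 0 .0854;0 0 0 0 0 0 .0854'; python3 - <<'E'
from h import *
save("wrist","w13.png",None,1.25); print(R.from_rotvec(bot.state()["eef_rot"]).as_matrix().round(3))
a=camera("top")[:,:,::-1];cv2.imwrite("pics/raw_t13.png",a)
E
```

```text
clock: 23.75
ee_pos: [0.4794, -0.1038, 0.1988]
eef_rot: [1.892, 2.502, 0.009]
contact_force: [0.8, 0.6, -0.9]
grip_width: 0.0857
clock: 24.88
ee_pos: [0.4517, 0.1533, 0.1985]
eef_rot: [0.26, 3.13, 0.01]
contact_force: [0.1, -1.4, 0.3]
grip_width: 0.085
[[-0.986  0.166  0.001]
 [ 0.166  0.986  0.006]
 [-0.     0.007 -1.   ]]
```

View pics/w13.png

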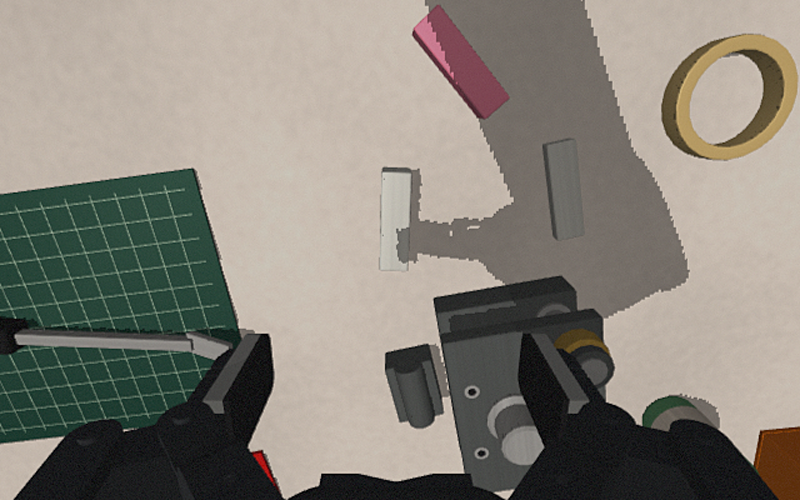

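The packing's top face spans (380–411, 172–270), and beyond it are the gap and the open shoe. The bar lies on the mat with its toe at (215,345).

```bash
python3 - <<'E'
from h import *
c=campose("wrist")
r=lambda u,v,z:ray(c,u/1.25,v/1.25,z)[:2].round(4)
P=[r(382,172.5,.027),r(411.5,173.5,.027),r(408.5,270.5,.027),r(379,270.5,.027)]
print("pack",P,np.mean(P,0).round(4)); a=(P[2]+P[3]-P[0]-P[1]); print("yaw",np.degrees(np.arctan2(a[1],a[0])), "len",np.hypot(*a)/2)
A,B=r(434,297,.032),r(563,276.5,.032); print("lower shoe top edge",A,B,"y-len",np.hypot(*(B-A)),"yaw",np.degrees(np.arctan2(*(B-A)[::-1])))
C,D=r(441,338,.0765),r(602,310,.0765);print("upper shoe edge",C,D,np.hypot(*(D-C)),np.degrees(np.arctan2(*(D-C)[::-1])))
print(bot.state()["ee_pos"])
E
```

```text
pack [array([0.4162, 0.1505]), array([0.4204, 0.171 ]), array([0.4932, 0.1573]), array([0.4893, 0.135 ])] [0.4548 0.1534]
yaw -11.317484309947627 len 0.07439665651089437
lower shoe top edge [0.5161 0.1733] [0.5159 0.2722] y-len 0.0989002022242624 yaw 90.11586592802847
upper shoe edge [0.5259 0.1726] [0.5232 0.2811] 0.10853358927078752 91.42549939193174
[0.45183688 0.15290081 0.19857593]
```

```bash
python3 -m creep '0 0 0 -.0106 .0027 -.04 .0854;0 0 0 -.01 .002 -.05 .0854;0 0 0 0 0 -.05 .0854;0 0 0 0 0 -.022 .0854;0 0 0 0 0 -.008 .0854;0 0 0 0 0 -.002 .0854;0 0 0 0 0 0 .0854' 40; python3 -m creep '0 0 0 0 0 0 .03;0 0 0 0 0 0 .03;0 0 0 0 0 0 .03;0 0 0 0 0 0 .014;0 0 0 0 0 0 .01;0 0 0 0 0 0 .01'; python3 - <<'E'
from h import *
s=bot.state();print(s["ee_pos"],s["contact_force"],R.from_rotvec(s["eef_rot"]).as_matrix().round(4))
E
```

```text
clock: 25.85
ee_pos: [0.4317, 0.1589, 0.0274]
eef_rot: [0.258, 3.129, 0.012]
contact_force: [-0.9, 0.2, -0.0]
grip_width: 0.0851
clock: 26.6
ee_pos: [0.4311, 0.1588, 0.0268]
eef_rot: [0.257, 3.13, 0.011]
contact_force: [-1.1, -1.7, 5.8]
grip_width: 0.0203
[0.4311267  0.15880223 0.02681431] [-1.05009657 -1.71401067  5.76869425] [[-9.866e-01  1.632e-01  1.400e-03]
 [ 1.632e-01  9.866e-01  6.900e-03]
 [-3.000e-04  7.000e-03 -1.000e+00]]
```

```bash
python3 -m creep '0 0 0 0 0 .01 .01;0 0 0 0 0 .016 .01;0 0 0 0 0 .016 .01;0 0 5.4 0 .02 0 .01;0 0 5.4 .01 .02 0 .01;0 0 0 .012 .0107 0 .01;0 0 0 0 0 -.005 .01;0 0 0 0 0 -.004 .01;0 0 0 0 0 0 .01;0 0 0 0 0 0 .01'; python3 - <<'E'
from h import *
s=bot.state();print(s["ee_pos"],s["contact_force"],R.from_rotvec(s["eef_rot"]).as_matrix().round(4))
save("wrist","w14.png",None,1.25)
E
```

```text
clock: 27.85
ee_pos: [0.4528, 0.2091, 0.0596]
eef_rot: [-0.038, 3.141, 0.011]
contact_force: [0.6, 0.5, -1.0]
grip_width: 0.0203
[0.45283562 0.20909376 0.05962595] [ 0.63220804  0.50902927 -0.95536015] [[-9.997e-01 -2.420e-02 -1.000e-04]
 [-2.420e-02  9.997e-01  6.800e-03]
 [-1.000e-04  6.800e-03 -1.000e+00]]
```

View pics/w14.png

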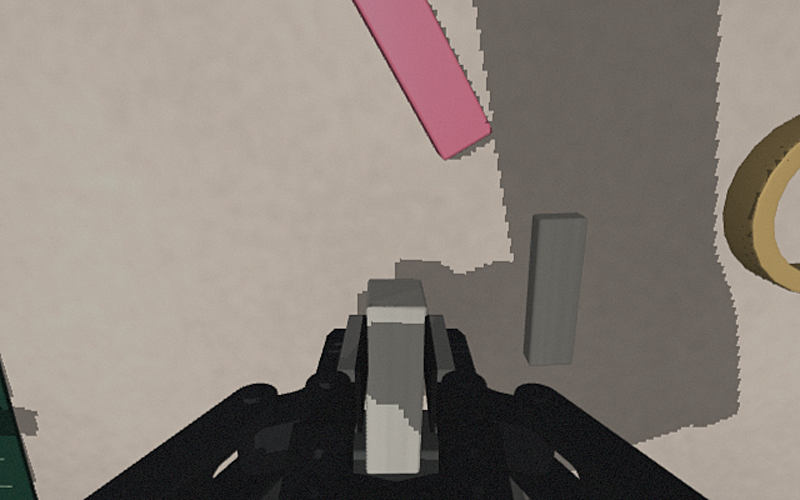

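The packing is held square at (395,370), level, with its top flat along the tool. That is the 12th and last picture, so from here I go by forces and numbers.

```bash
python3 -m creep '0 0 0 .006 0 0 .01;0 0 0 .002 0 0 .01;0 0 0 .002 0 0 .01;0 0 0 .002 0 0 .01;0 0 0 0 0 0 .01'; python3 -m creep '0 0 0 .002 0 0 .01;0 0 0 .002 0 0 .01;0 0 0 0 0 0 .01'; python3 -m creep '0 0 0 .002 0 0 .01;0 0 0 .002 0 0 .01;0 0 0 0 0 0 .01'
```

```text
clock: 28.52
ee_pos: [0.4651, 0.2094, 0.0595]
eef_rot: [-0.038, 3.141, 0.011]
contact_force: [-0.2, -0.6, -0.5]
grip_width: 0.0202
clock: 28.9
ee_pos: [0.4692, 0.2094, 0.0595]
eef_rot: [-0.038, 3.141, 0.011]
contact_force: [0.6, -0.4, 0.4]
grip_width: 0.0206
clock: 29.28
ee_pos: [0.4732, 0.2094, 0.0595]
eef_rot: [-0.038, 3.141, 0.011]
contact_force: [-0.4, -0.5, -1.3]
grip_width: 0.0206
```

```bash
python3 -m creep '0 0 0 .003 0 0 .01;0 0 0 .003 0 0 .01;0 0 0 .003 0 0 .01;0 0 0 0 0 0 .01'; python3 -m creep '0 0 0 .003 0 0 .01;0 0 0 .003 0 0 .01;0 0 0 .003 0 0 .01;0 0 0 0 0 0 .01';python3 -m creep '0 0 0 .003 0 0 .01;0 0 0 .002 0 0 .01;0 0 0 .002 0 0 .01;0 0 0 0 0 0 .01'
```

```text
clock: 29.78
ee_pos: [0.4822, 0.2094, 0.0595]
eef_rot: [-0.038, 3.141, 0.011]
contact_force: [1.1, 0.4, -2.3]
grip_width: 0.0208
clock: 30.28
ee_pos: [0.4913, 0.2094, 0.0595]
eef_rot: [-0.038, 3.141, 0.011]
contact_force: [-0.1, -0.9, -1.1]
grip_width: 0.0205
clock: 30.78
ee_pos: [0.4981, 0.2094, 0.0595]
eef_rot: [-0.038, 3.141, 0.011]
contact_force: [0.4, -1.3, -1.5]
grip_width: 0.0205
```

```bash
python3 -m creep '0 0 0 .002 0 0 .01;0 0 0 .001 0 0 .01;0 0 0 .001 0 0 .01;0 0 0 0 0 0 .01'; python3 -m creep '0 0 0 .001 0 0 .01;0 0 0 .001 0 0 .01;0 0 0 0 0 0 .01';python3 -m creep '0 0 0 .001 0 0 .01;0 0 0 .001 0 0 .01;0 0 0 0 0 0 .01'
```

```text
clock: 31.28
ee_pos: [0.5021, 0.2094, 0.0595]
eef_rot: [-0.038, 3.141, 0.011]
contact_force: [0.4, -0.5, -1.4]
grip_width: 0.0205
clock: 31.65
ee_pos: [0.5041, 0.2094, 0.0596]
eef_rot: [-0.038, 3.141, 0.011]
contact_force: [0.0, 0.4, -0.2]
grip_width: 0.0206
clock: 32.02
ee_pos: [0.5061, 0.2094, 0.0595]
eef_rot: [-0.038, 3.141, 0.011]
contact_force: [1.1, -0.1, -1.1]
grip_width: 0.021
```

```bash
python3 -m creep '0 0 0 .001 0 0 .01;0 0 0 .001 0 0 .01;0 0 0 0 0 0 .01'; python3 -m creep '0 0 0 .001 0 0 .01;0 0 0 0 0 0 .01'
```

```text
clock: 32.4
ee_pos: [0.5081, 0.2094, 0.0595]
eef_rot: [-0.039, 3.141, 0.011]
contact_force: [0.3, 0.8, -0.4]
grip_width: 0.0205
clock: 32.65
ee_pos: [0.5091, 0.2094, 0.0595]
eef_rot: [-0.039, 3.141, 0.011]
contact_force: [-1.1, 0.0, -1.8]
grip_width: 0.0203
```

```bash
python3 -m creep '0 0 0 .001 0 0 .01;0 0 0 0 0 0 .01'; python3 -m creep '0 0 0 .001 0 0 .01;0 0 0 0 0 0 .01';python3 -m creep '0 0 0 .001 0 0 .01;0 0 0 0 0 0 .01'
```

```text
clock: 32.9
ee_pos: [0.5101, 0.2094, 0.0595]
eef_rot: [-0.039, 3.141, 0.011]
contact_force: [0.8, -0.5, -1.6]
grip_width: 0.0205
clock: 33.15
ee_pos: [0.5111, 0.2094, 0.0595]
eef_rot: [-0.039, 3.141, 0.011]
contact_force: [-0.1, -0.6, -1.3]
grip_width: 0.0203
clock: 33.4
ee_pos: [0.5118, 0.2094, 0.0595]
eef_rot: [0.039, -3.141, -0.011]
contact_force: [-1.6, 0.3, -0.9]
grip_width: 0.0201
```

```bash
python3 -m creep '0 0 0 .001 0 0 .01;0 0 0 0 0 0 .01'; python3 -m creep '0 0 0 .0007 0 0 .01;0 0 0 0 0 0 .01'
```

```text
clock: 33.65
ee_pos: [0.5118, 0.2094, 0.0591]
eef_rot: [0.039, -3.139, -0.01]
contact_force: [-4.7, -0.3, 0.9]
grip_width: 0.0205
clock: 33.9
ee_pos: [0.5118, 0.2093, 0.0589]
eef_rot: [0.039, -3.137, -0.009]
contact_force: [-8.8, -0.7, 2.5]
grip_width: 0.0209
```

Fx reached 8.8 N at TCP x = 0.5118. The pads' front edge is then close to the shoe face, so I can't rule out that a finger, and not the block, is what's touching. I'll back off, release, and push the block from its outer end with closed fingers, which is unambiguous.

```bash
python3 -m creep '0 0 0 -.0015 0 0 .01;0 0 0 -.001 0 0 .01;0 0 0 0 0 0 .01;0 0 0 0 0 0 .04;0 0 0 0 0 0 .06;0 0 0 0 0 0 .06;0 0 0 -.01 0 0 .06;0 0 0 -.02 0 0 .06;0 0 0 -.016 0 0 .06;0 0 0 0 0 0 .06'; python3 -m creep '0 0 0 0 0 0 0;0 0 0 0 0 0 0;0 0 0 0 0 0 0;0 0 0 0 0 0 0;0 0 0 0 0 0 0'; python3 - <<'E'
from h import *
b=camera("wrist"); cv2.imwrite("pics/raw_w15.png",b[:,:,::-1]); c=campose("wrist")
g=cv2.cvtColor(b,cv2.COLOR_RGB2GRAY)
print(proj(c,[.4925,.2094,.059]),proj(c,[.5245,.2094,.059]))
u=int(proj(c,[.51,.2094,.059])[0]); 
for col in (u-5,u,u+5): print(col,list(g[200:400:4,col]))
E
```

```text
clock: 35.15
ee_pos: [0.464, 0.2097, 0.0596]
eef_rot: [0.04, -3.141, -0.011]
contact_force: [0.8, -0.0, 0.6]
grip_width: 0.0599
clock: 35.78
ee_pos: [0.4652, 0.2094, 0.0595]
eef_rot: [-0.039, 3.141, 0.011]
contact_force: [-0.7, 0.4, -0.7]
grip_width: -0.0003
(np.float64(315.5256658922392), np.float64(323.86338144837356)) (np.float64(314.0670341398989), np.float64(376.49315476868765))
309 [np.uint8(166), np.uint8(169), np.uint8(166), np.uint8(166), np.uint8(162), np.uint8(164), np.uint8(165), np.uint8(170), np.uint8(97), np.uint8(98), np.uint8(99), np.uint8(98), np.uint8(98), np.uint8(60), np.uint8(70), np.uint8(69), np.uint8(69), np.uint8(69), np.uint8(58), np.uint8(59), np.uint8(60), np.uint8(56), np.uint8(63), np.uint8(59), np.uint8(79), np.uint8(82), np.uint8(14), np.uint8(24), np.uint8(14), np.uint8(20), np.uint8(6), np.uint8(19), np.uint8(25), np.uint8(13), np.uint8(17), np.uint8(22), np.uint8(21), np.uint8(24), np.uint8(26), np.uint8(13), np.uint8(16), np.uint8(5), np.uint8(23), np.uint8(57), np.uint8(83), np.uint8(151), np.uint8(14), np.uint8(20), np.uint8(6), np.uint8(8)]
314
[... 738 characters left out ...]
, np.uint8(163), np.uint8(163), np.uint8(163), np.uint8(163), np.uint8(163), np.uint8(161), np.uint8(90), np.uint8(97), np.uint8(97), np.uint8(96), np.uint8(96), np.uint8(97), np.uint8(27), np.uint8(22), np.uint8(14), np.uint8(17), np.uint8(4), np.uint8(20), np.uint8(13), np.uint8(14), np.uint8(19), np.uint8(12), np.uint8(12), np.uint8(24), np.uint8(24), np.uint8(22), np.uint8(26), np.uint8(7), np.uint8(19), np.uint8(21), np.uint8(32), np.uint8(22), np.uint8(21), np.uint8(28), np.uint8(26), np.uint8(18), np.uint8(169), np.uint8(164), np.uint8(160), np.uint8(161), np.uint8(158), np.uint8(160), np.uint8(158), np.uint8(162), np.uint8(161), np.uint8(90), np.uint8(24), np.uint8(14), np.uint8(15)]
```

```bash
python3 -m creep '0 0 0 .008 0 0 0;0 0 0 .004 0 0 0;0 0 0 .002 0 0 0;0 0 0 0 0 0 0'; python3 -m creep '0 0 0 .0015 0 0 0;0 0 0 .0015 0 0 0;0 0 0 0 0 0 0';python3 -m creep '0 0 0 .001 0 0 0;0 0 0 .001 0 0 0;0 0 0 0 0 0 0'; python3 -m creep '0 0 0 .001 0 0 0;0 0 0 0 0 0 0'
```

```text
clock: 36.33
ee_pos: [0.4793, 0.2094, 0.0595]
eef_rot: [-0.038, 3.141, 0.01]
contact_force: [-0.0, -0.8, -0.1]
grip_width: 0.0003
clock: 36.7
ee_pos: [0.4823, 0.2094, 0.0595]
eef_rot: [-0.038, 3.141, 0.011]
contact_force: [0.2, 0.5, 0.1]
grip_width: 0.0002
clock: 37.08
ee_pos: [0.4843, 0.2094, 0.0595]
eef_rot: [-0.039, 3.141, 0.011]
contact_force: [-0.2, -0.3, -0.1]
grip_width: 0.0001
clock: 37.33
ee_pos: [0.4853, 0.2094, 0.0595]
eef_rot: [-0.039, 3.141, 0.011]
contact_force: [-0.2, -0.0, -0.2]
grip_width: 0.0001
```

```bash
python3 -m creep '0 0 0 .001 0 0 0;0 0 0 0 0 0 0'; python3 -m creep '0 0 0 .001 0 0 0;0 0 0 0 0 0 0';python3 -m creep '0 0 0 .001 0 0 0;0 0 0 0 0 0 0'; python3 -m creep '0 0 0 .001 0 0 0;0 0 0 0 0 0 0'
```

```text
clock: 37.58
ee_pos: [0.486, 0.2094, 0.0594]
eef_rot: [0.039, -3.141, -0.01]
contact_force: [-1.1, 0.3, 0.7]
grip_width: 0.0001
clock: 37.83
ee_pos: [0.4862, 0.2094, 0.0593]
eef_rot: [0.039, -3.139, -0.01]
contact_force: [-5.9, -0.1, 4.7]
grip_width: 0.0001
clock: 38.08
ee_pos: [0.4863, 0.2094, 0.0592]
eef_rot: [0.039, -3.137, -0.01]
contact_force: [-10.2, -0.9, 6.4]
grip_width: -0.0001
clock: 38.33
ee_pos: [0.4864, 0.2095, 0.0591]
eef_rot: [0.04, -3.136, -0.009]
contact_force: [-13.7, -2.2, 10.0]
grip_width: -0.0007
```

The block meets a firm stop at the same position as before, about 14 N, with the fingers clear of the shoe. So the packing is home. I'll back off and check by numbers.

```bash
python3 -m creep '0 0 0 -.005 0 0 0;0 0 0 -.025 0 0 0;0 0 0 0 0 .05 0;0 0 0 0 0 .05 0;0 0 0 0 .04 .05 0;0 0 0 -.01 .06 0 0;0 0 0 -.01 .06 0 0;0 0 0 -.01 .06 0 0;0 0 0 -.01 .06 0 0;0 0 0 0 0 0 0'; python3 - <<'E'
from h import *
a=camera("top")[:,:,::-1]; b=camera("side")[:,:,::-1]; cv2.imwrite("pics/raw_t16.png",a); cv2.imwrite("pics/raw_s16.png",b)
c=campose("top"); w=lambda im:((im.min(2)>110)).astype(np.uint8)
# bright bar of packing near expected place in top view
for nm,P in dict(end_in=[.5245,.2094,.059],end_out=[.497,.2094,.059],out_low=[.497,.2094,.032]).items(): print(nm,np.round(proj(c,P),1))
u,v=map(int,proj(c,[.51,.2094,.059]))
print("top gray rows",v-14,"\n",cv2.cvtColor(a,cv2.COLOR_BGR2GRAY)[v-14:v+16,u-14:u+15:2])
# bar: dark handle pixels on the mat
hsv=cv2.cvtColor(a,cv2.COLOR_BGR2HSV); roi=a[155:235,316:433]; m=(roi.max(2)<42).astype(np.uint8)
n,l,s,ct=cv2.connectedComponentsWithStats(m); i=1+np.argmax(s[1:,4]); q=ct[i]+[316,155]; print("handle px",q,s[i],"world",ray(c,*q,.02))
# movement of bystanders: image difference against start
a0=cv2.imread("pics/raw_top1.png"); d=(cv2.absdiff(a,a0).max(2)>45).astype(np.uint8); d=cv2.morphologyEx(d,cv2.MORPH_OPEN,np.ones((3,3)))
n,l,s,ct=cv2.connectedComponentsWithStats(d); print([(x[:5].tolist()) for x in s[1:] if x[4]>25])
E
python3 lift2.py s16
```

```text
clock: 39.58
ee_pos: [0.4159, 0.4936, 0.2071]
eef_rot: [0.05, -3.14, -0.012]
contact_force: [-0.1, -0.8, -0.2]
grip_width: 0.0004
end_in [237. 185.]
end_out [237.  195.4]
out_low [239.  196.3]
top gray rows 176 
 [[ 81  77  77  83  81  78  80  79  81  78  78  81  80  81  70]
 [ 81  79  76  80  79  80  78  81  79  78  82  80  79  81  73]
 [ 80  79  78  79  77  79  84  78  80  81  80  77  79  80  70]
 [ 81  79  80  78  79  78  80  80  80  78  77  80  81  80  71]
 [ 80  78  81  78  80  78  81  78  80  80  77  80  80  83  67]
 [ 76  80  81  81  81  80  82  76  81  77  80  80  80  79  70]
 [ 78  79  79  79  81  78  80  83  79  79  77  74  75  77  74]
 [ 74  74  71  72  71  72  74  77  77  89  74  69  71  68  73]
 [ 69  62  61  63  63  58 115 116 118 138  73  70  72  69  74]
 [ 66  68  76  75  73  63 168 169 170 175  85  74  71  66  61]
 [ 60  64  59  58  66  57 167 167 170 176  88  95  96 106 112]
 [112 116 113 119 120  81 169 168 171 175  85 147 150 158 167]
 [170 172 170 173 168 105 170 168 170 176  82 170 170 169 170]
 [173 171 169 169 168 106 169 168 169 175  85 168 168 168 169]
 [173
[... 756 characters left out ...]
 170 169 165 167 166 167 168 166 167 166 166 166 167 166]
 [171 169 168 166 166 166 166 169 166 166 168 167 164 169 166]
 [169 170 167 166 168 166 164 167 167 165 164 165 163 165 165]
 [171 170 172 165 167 164 164 167 167 165 166 164 165 165 166]]
handle px [380.5 191. ] [64 36  2  1  2] world [ 0.50594265 -0.17502572  0.02      ]
[[0, 181, 192, 219, 20360], [0, 187, 19, 25, 330], [0, 219, 17, 24, 171], [159, 273, 32, 28, 524], [74, 274, 12, 12, 53], [197, 287, 67, 41, 450], [151, 325, 9, 8, 52], [168, 330, 83, 38, 486], [92, 392, 45, 8, 288]]
s16 ('shank', 0.98, -0.03, -2.78) ('shoetop', 0.6, -0.27, -3.04) ('bushL', 0.85, -0.05, -2.42) ('bushR', 0.79, 0.45, -1.7) ('lowerL', 0.74, 2.6, 3.08)
```

```bash
python3 -c "
from workcell import order,bot
print(bot.state()['clock'],order.hand_in())"
```

```text
the job is handed in; nothing more can be done
39.675 None
```

I completed the whole sequence and handed the job in at 39.7 s. No verdict is reported, so what follows rests on my own checks.

**What I did**
- **Toe home:** I pushed the toe against the die block at about 6 N.
- **Lift:** I levered the shoe up slowly over the fulcrum. Wrist forces stayed near 10 N, with no spike at the stop collars.
- **Bar:** I withdrew the bar and laid it back on the mat.
- **Packing:** I carried the tall block, as it lay, into the gap. After letting go, I pushed its outer end home with closed fingers, at about 14 N.

**Last checks**
- **Shoe height:** the shank had risen 2.78 px in the side view, about 10.5 mm above its starting height. That did not change after I took the bar out or after the packing went in.
- **Packing depth:** the push stopped firmly where the first one had. The top view shows about 30 mm sticking out, so about 44–46 mm is in the gap, ±2 mm.
- **Bar and bystanders:** comparing the top view with the first picture showed no change around the bar, discs, stencil, scissors or mallet. The tape was partly inside a region the arm and its shadow had changed, but the arm only passed well above it.

**What failed or disagreed**
- The first grasp of the bar slipped off because it was too shallow; a lower one held.
- Lift estimates from the tracked image patches disagreed. The bushing patches read less (about 6–9 mm); I trusted the shank because it matched best (0.98).
- The first push met 8.8 N with the fingers close to the shoe face, so I could not rule out a finger touching it. That is why I pushed again from the outer end.
- My automatic check of the bar handle's position found only two pixels. The bar being flat on the mat rests on the wrist picture taken after I released it.
- I used all 12 picture views before inserting the packing, so the final state was checked by numbers only.

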